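# Snap the setting gauge onto its hook, scale outward

### The arm

A 7-joint arm with a two-finger parallel gripper is mounted at the origin on a cart in front of the work surface, level with it; the furniture and walls round the work are solid. World frame = base frame: x ahead of the robot, y to its left, z up, the work surface at z = 0. Lengths are in m, angles in rad, forces in N, time in s.
With the tool pointing down it reaches from about 0.4 to 0.85 m from the base axis. Payload 10.4 kg.
Tool frame: the origin (TCP) lies midway between the tips of the shut fingers; the grasp point (between the pads) lies 19 mm behind it; z points along the fingers, y is the line along which they close (so a half turn about z gives the same grasp; the last joint's range is limited). The gripper opens to 87 mm and grips with 3 to 60 N. Pads are 19 mm wide; open, the fingers measure 117 mm over their backs; the gripper's body (75 mm by 190 mm) begins 51 mm behind the grasp point.
Start: joints at [-1.291, 0.332, -0.065, 1.46, 0.022, 1.35, -0.088], TCP at [0.186, 0.597, 0.223] pointing down, gripper open.
Joint ranges: [-2.6, 2.6], [-0.5, 2.12], [-1.47, 1.34], [0.16, 2.42], [-1.27, 4.41], [0.06, 2.06], [-2.6, 2.6]. Speed limits (rad/s): [2.22, 2.22, 2.79, 2.79, 3.14, 3.14, 3.14].

### API

Orientations are given as a unit quaternion [x, y, z, w].
In Python, from bench import r gives the robot as it stands.
- The arm moves only by the tool arm_command, never from a script. Its argument "moves" is one flat list of numbers, 4 for each row, row after row: the shift along the tool's x, y, z in cm, then the turn about the tool's z in degrees. A call has 1 to 12 rows; each row shifts and turns the commanded pose from where the row before left it, along the tool's axes as they then stand; what a row does not reach is not made up. A row lasts 1/12 s, in which the tool goes at most 41.7 mm and 7.16 degrees, less where a joint would pass 70% of its speed; a pose out of reach is approached as far as the arm can. A call with a gripper value outside its range is refused whole. "fingers" is the opening in per cent of the stroke, from 0 (shut) to 100 (fully open), set as the call begins (left out, the last holds). The fingers move at their own pace and stop on an object; "squeeze" is the grip in N (left out, the last holds). Time passes only in rows, so rows that do not move let the fingers close. It gives the time, the measured TCP pose, the force, the opening and the grip force at its end, in the units of the state.
- r.read_state(): the state, without advancing time (a new reading comes with each control period).
- r.camera(name): name is "side" or "top" or "wrist"; returns the picture (420x560x3 uint8, red, green, blue); there is no depth.
- r.camera_info(name): a dict with "fx", "fy", "cx", "cy" (pixels), "origin" and "attitude" of the camera in the world. Camera axes: x right, y up, looking along -z (the intrinsics and any distortion apply to the point x, -y, -z); pixel columns grow to the right and rows downward; lengths in m; the calibration is good to about 2 mm. A picture is of the moment at which its call begins: read the wrist's pose just before it. camera_info takes no time and is no camera call; for the wrist camera it gives the pose at the moment of the call.
- r.close_job(): hands the job in; it is judged then, once.
The state is a dict: "time": time; "joint_positions": joint angles; "joint_vel": joint speeds; "joint_torque": joint torques, N m; "ee_pos": TCP position; "eef_rot": TCP orientation; "ft_force": force on the tool from outside, world axes, zero at the start; "torque": the same for the moment, N m; "width": finger opening in m; "grip_force": force on a finger pad.
Only numpy, scipy, OpenCV 4.12 (cv2) and the standard library are available. Lean on these libraries where they do the work, as an engineer would, in place of code of your own. Each camera call takes 0.05 s, during which the arm holds its last target. There are 200 camera calls.

### The job

Take the aluminium setting gauge out of its wooden block and hang it by its eye on the hook of the stand, with the graduated face outward, away from the stand's post. Feel your way along the hook: push the gauge gently past the spring catch until the catch snaps up in front of it, without ramming the buffer behind it, then let it down softly so that it hangs on the rod. Leave the other things on the desk where they are.

Things in the scene. Friction and masses are not known exactly. Their poses are not given: they have to be found in the camera images.
- gauge: Setting gauge, flat aluminium, about 140 g, 8 mm thick (x), 56 wide (y), 145 high (z). Origin: centre of underside, z to its top. Black graduations on the face to its own -x; the +x face is blank; lower +y corner cut away 14 x 14. Starts upright in the block's slot; lift straight out.
- eye (a point): Middle of the gauge's eye, 71 mm above its origin: a hole through the plate along x, 16 mm wide, 21 high (z 60 to 81), upper corners bevelled so it centres on a rod. Above it a bridge to z = 91.
- tab (a point): Grip point, 125 mm above the gauge's origin, on its plain top tab: 24 mm wide (y), 8 thick (x), z 91 to 145. Grip it firmly by its two flat faces, front and back.
- block: Fixed wooden block 50 (x) x 90 (y) x 40 mm high with a slot along its y, 10.5 mm wide, 62 long, floor 12 mm above the desk. Origin: centre of underside. The gauge stands in it with its axes along the block's; it fits either way round.
- stand: Fixed hook stand: wooden base 120 x 90 x 14 mm, post at x = +45 mm with a clamp head (top at z = 146) holding a level steel rod, 8 mm in diameter, axis at y = 0, z = 140, pointing to the stand's -x (outward). Origin on the desk, 20 mm in front of the base's centre. A properly hung gauge has its origin at z = 63, on average at x = -20.
- rod_mark (a point): Point fixed to the stand, on the rod's axis, where the buffer's front is if the rod is in its middle setting (stand x = -15.5 mm, z = 140). The rod was clamped up to 14 mm further in or out and this is NOT reported. Before this point lie the rounded rod tip at 60 mm, the catch's pivot at 46, its inner end at 13.5 (10 folded). The rod does not slip.
- buffer_mark (a point): The same point as rod_mark, for the buffer: a sprung rubber disc, 20 mm in diameter, round the rod behind the catch, moving with the rod's setting. It yields 2.5 mm at 4 N/mm, then is rigid. The gauge's 8 mm go between catch and buffer with about 5 mm of play.
- catch_mark (a point): The same point as rod_mark, for the spring catch: steel tongue 5 mm wide, 36 long, pivoted at its front on the rod, sloping up and inward to 15 mm above the rod's top. A gauge pushed inward folds it: the push climbs to 4 to 10 N, falls off over about 30 mm, drops to nothing as the catch snaps up in front of the gauge; some 2 to 5 mm further comes the buffer.
- cup_yellow: yellow cup, open, 46 mm across, 28 high (mm); a bystander. Origin: centre of the underside.
- jar_teal: paint jar with a gold lid, 50 across, 58 high (mm); a bystander. Origin: centre of the underside.
- jar_red_open: open red paint jar, 48 across, 65 high (mm); a bystander. Origin: centre of the underside.
- bottle_r1: small paint bottle with a dark cap, 35 across, 50 high (mm); a bystander. Origin: centre of the underside.
- pencil: red pencil, 142 long, 7 thick, lying (mm); a bystander. Origin: its middle, on the desk.
- jar_n4: paint jar with a gold lid, 46 across, 58 high (mm); a bystander. Origin: centre of the underside.
Mind the look-alikes: they are no part of the job. There is more than one size of the gauge; the one meant has the size given above.

How it is judged:
By the outcome, as a careful person would: the job done as asked, in the order asked, and still so for the second after the job is handed in, with the robot touching nothing.
It also fails if it takes over 72 s, if anything falls off the work surface, if the arm or the gripper's body presses on something with over 40 N, if the wrist force passes 120 N, or if a joint passes its speed limit or range.

## Working session

There is one attempt and no reset: what is moved stays moved. The work goes in short steps, Python scripts to look and compute and a tool call to move; the robot and the scene stay as the last step left them, time stands still between calls to the robot, and variables do not carry over. Pictures are saved under pics/ and viewed, at most 10 in all, crops included, and the job is handed in when it is done.

Besides the shell and the picture viewer there is one more tool, called after "Call:" by a JSON object that holds its "op" and its "data", one argument or row to a line. arm_command: Moves the arm, as the interface text tells. Its arguments: {"type":"object","properties":{"moves":{"type":"array"},"fingers":{"type":"number"},"squeeze":{"type":"number"}},"required":["moves"]}

```bash
mkdir -p pics
python3 - <<'E'
from bench import r
import cv2,numpy as np
for n in ["side","top","wrist"]:
    i=r.camera_info(n); print(n,{k:np.round(v,4).tolist() if not isinstance(v,str) else v for k,v in i.items()})
    cv2.imwrite(f"pics/{n}0.png",cv2.cvtColor(r.camera(n),cv2.COLOR_RGB2BGR))
s=r.read_state(); print({k:np.round(v,4).tolist() for k,v in s.items()})
E
```

```text
side {'fx': 413.2856, 'fy': 413.2856, 'cx': 279.832, 'cy': 207.6355, 'origin': [1.0708, -0.2676, 0.8366], 'attitude': [0.2795, 0.1718, 0.5, 0.8014]}
top {'fx': 395.9692, 'fy': 395.9692, 'cx': 279.3775, 'cy': 206.6222, 'origin': [0.4699, -0.0296, 1.087], 'attitude': [0.0217, -0.0299, -0.701, 0.7122]}
wrist {'fx': 356.5284, 'fy': 356.5284, 'cx': 275.3294, 'cy': 210.1941, 'origin': [0.1223, 0.6167, 0.3828], 'attitude': [-0.1009, -0.073, 0.5878, 0.7993]}
{'time': 0.15, 'joint_positions': [-1.2906, 0.3327, -0.0647, 1.4607, 0.0216, 1.3499, -0.0885], 'joint_vel': [0.0006, -0.0034, 0.0012, -0.0022, -0.0015, 0.0008, -0.0001], 'joint_torque': [0.0006, -62.3634, 0.0245, -39.0141, -0.0613, 0.0373, 0.0001], 'ee_pos': [0.1863, 0.5963, 0.2219], 'eef_rot': [0.1508, 0.9886, -0.0005, -0.0], 'ft_force': [0.2839, -0.3038, 0.0927], 'torque': [0.0308, -0.0129, 0.0129], 'grip_force': 0.0, 'width': 0.0867}
```

View pics/top0.png

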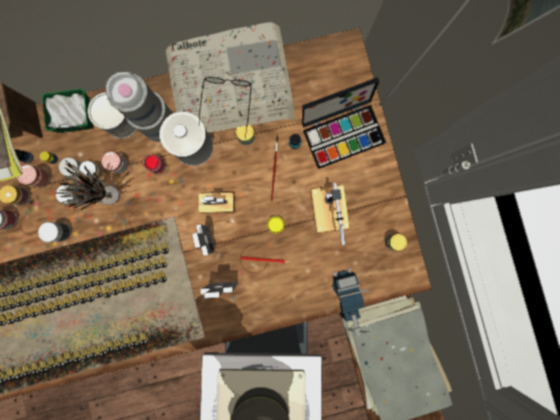

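View pics/side0.png

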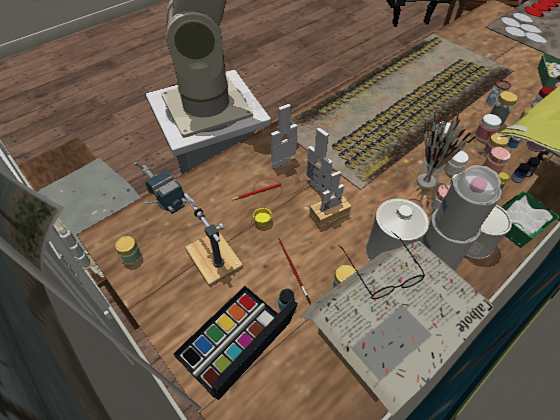

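Top view: the block with a gauge is at (216,202), the stand at (330,208), and look-alike gauges at (204,238) and (218,290). I'll zoom in on these.

Run:
```python
import cv2,numpy as np
s=cv2.imread("pics/side0.png");t=cv2.imread("pics/top0.png")
def c(im,x,y,w,h,k):return cv2.resize(im[y:y+h,x:x+w],None,fx=k,fy=k,interpolation=cv2.INTER_CUBIC)
a=np.vstack([np.hstack([c(s,255,95,100,75,4),c(s,270,150,100,75,4)]),np.hstack([c(s,170,195,100,75,4)[:280],c(t,180,175,200,70,2)[:140].repeat(2,0)[:280]])])
a=np.vstack([np.hstack([c(s,290,125,80,100,4),c(s,180,190,80,100,4)]),])
b=np.vstack([c(t,190,180,50,62,3.2),c(t,300,175,50,63,3.2)])[:400]
a=np.hstack([a,b]); print(a.shape)
cv2.imwrite("pics/crop1.png",a)
```

```text
(400, 800, 3)
```

View pics/crop1.png

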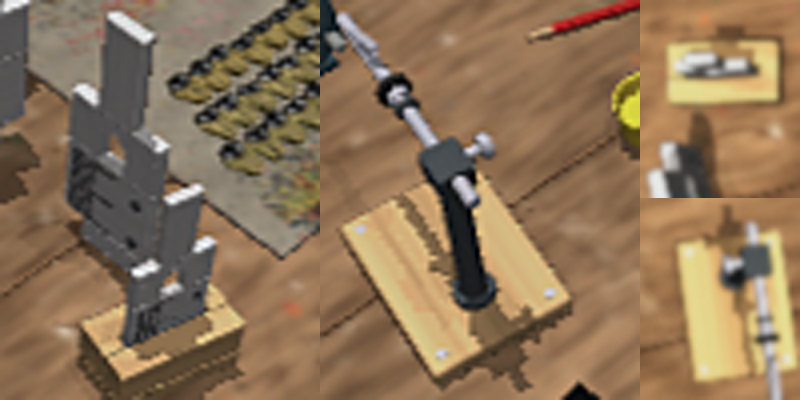

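View pics/wrist0.png

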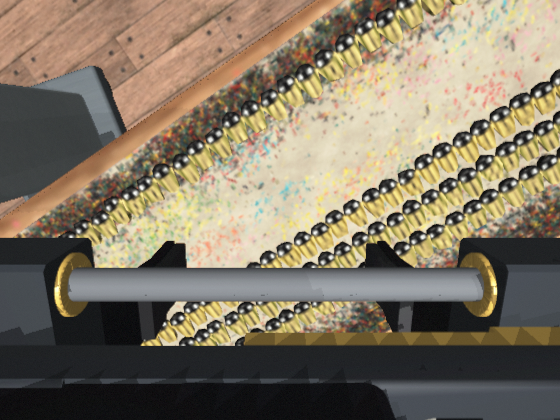

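The side crop shows the gauge's tab top at about (336,174), with marks on the face towards the side camera. The stand's clamp is at about (212,230) and the buffer disc at about (199,212). The rod runs towards the robot. Next I'll measure the block and stand base from wood masks.

```bash
cat > h.py <<'E'
import numpy as np,cv2
from scipy.spatial.transform import Rotation as R
def ray(i,p):
    d=np.array([(p[0]-i['cx'])/i['fx'],-(p[1]-i['cy'])/i['fy'],-1.]);return np.array(i['origin']),R.from_quat(i['attitude']).apply(d)
def plane(i,p,z):
    o,d=ray(i,p);return o+d*(z-o[2])/d[2]
def tri(i,p,j,q):
    a,d=ray(i,p);b,e=ray(j,q);s=np.linalg.lstsq(np.c_[d,-e],b-a,rcond=None)[0]
    u,v=a+d*s[0],b+e*s[1];return (u+v)/2,np.linalg.norm(u-v)
def proj(i,P):
    c=R.from_quat(i['attitude']).inv().apply(np.array(P)-i['origin']);return np.array([i['cx']-i['fx']*c[0]/c[2],i['cy']+i['fy']*c[1]/c[2]])
E
python3 - <<'E'
from h import *
from bench import r
np.set_printoptions(precision=4,suppress=True)
I={n:r.camera_info(n) for n in("side","top","wrist")}
roi={("top","block"):(190,182,50,40),("top","stand"):(300,175,55,65),("side","stand"):(180,225,70,65),("side","block"):(300,185,60,45)}
for (n,o),(x,y,w,h) in roi.items():
    im=cv2.imread(f"pics/{n}0.png")[y:y+h,x:x+w]; hs=cv2.cvtColor(im,cv2.COLOR_BGR2HSV)
    m=cv2.inRange(hs,(13,70,165),(32,200,255)); m=cv2.morphologyEx(m,cv2.MORPH_OPEN,np.ones((2,2),np.uint8))
    k,l,st,_=cv2.connectedComponentsWithStats(m); big=1+np.argmax(st[1:,4])
    p=np.argwhere(np.isin(l,[j for j in range(1,k) if st[j,4]>40]))[:,::-1]+[x,y]
    z=.04 if o=="block" else .014
    W=np.array([plane(I[n],q,z)[:2] for q in p]).astype(np.float32)
    print(n,o,len(p),st[1:,4],cv2.minAreaRect(W*1000))
a=I["side"];t=I["top"]
print("tab top side z=.157",plane(a,(335.7,173.7),.157),"clamp z=.146",plane(a,(211.7,230),.146),"buffer",plane(a,(199,212.5),.14))
print("top clamp",plane(t,(337.5,193),.146),"buf",plane(t,(339.5,217),.14),"rod end",plane(t,(343,243),.14))
w=I["wrist"];print("wrist look",ray(w,(275,210)),"tcp px",proj(w,r.read_state()['ee_pos']))
E
```

```text
top block 1219 [1016   71   11  132] ((557.6207885742188, 131.05789184570312), (103.74347686767578, 130.38946533203125), 0.9813550710678101)
top stand 1997 [   8 1907    6   48   18    4   13   42    8] ((550.2772216796875, -171.52267456054688), (175.30111694335938, 148.03746032714844), 0.6690170764923096)
side stand 1238 [  4 396 722   4  10   9 120] ((570.698486328125, -175.73826599121094), (174.6776123046875, 88.2823257446289), 8.29046630859375)
side block 301 [ 49  78 174  30] ((550.5233154296875, 145.408935546875), (65.36561584472656, 142.67747497558594), 3.9788172245025635)
tab top side z=.157 [0.558 0.127 0.157] clamp z=.146 [ 0.5737 -0.1752  0.146 ] buffer [ 0.5147 -0.1828  0.14  ]
top clamp [ 0.5739 -0.1786  0.146 ] buf [ 0.5168 -0.1846  0.14  ] rod end [ 0.4548 -0.1932  0.14  ]
wrist look (array([0.1223, 0.6167, 0.3829]), array([ 0.2347, -0.076 , -0.9691])) tcp px [275.0598 262.378 ]
```

```bash
cat >> h.py <<'E'
def plan(s,P,th,n,off=None):
    """rows to bring TCP to P with tool-y heading th (deg), n rows; prints rounded rows"""
    p=np.array(s['ee_pos']);y=R.from_quat(s['eef_rot']).apply([0,1,0]);h=np.degrees(np.arctan2(y[1],y[0]))
    dth=th-h;P=np.array(P);out=[]
    for k in range(n):
        g=(P-p)/(n-k);a=np.radians(h);ty=np.array([np.cos(a),np.sin(a)]);tx=np.array([-np.sin(a),np.cos(a)])
        row=[round(100*(g[:2]@tx),1 if n>3 else 2),round(100*(g[:2]@ty),1 if n>3 else 2),round(-100*g[2],1 if n>3 else 2),round(-(th-h)/(n-k),1)]
        p=p+np.r_[row[0]*tx+row[1]*ty,-row[2]]/100;h-=row[3];out+=row
    print("heading0",round(h+sum(out[3::4]),2),"end",p.round(4),round(h,2));print(str(out).replace(' ',''))
E
python3 -c "
from h import *
from bench import r
s=r.read_state();plan(s,(.42,.05,.30),4,17)"
```

```text
heading0 72.65 end [0.4198 0.0501 0.2999] 3.95
[np.float64(-2.3),np.float64(-2.7),np.float64(-0.5),np.float64(4.0),np.float64(-2.4),np.float64(-2.5),np.float64(-0.5),np.float64(4.0),np.float64(-2.6),np.float64(-2.3),np.float64(-0.5),np.float64(4.0),np.float64(-2.8),np.float64(-2.1),np.float64(-0.5),np.float64(4.0),np.float64(-2.9),np.float64(-1.9),np.float64(-0.4),np.float64(4.1),np.float64(-3.0),np.float64(-1.7),np.float64(-0.5),np.float64(4.0),np.float64(-3.2),np.float64(-1.5),np.float64(-0.4),np.float64(4.1),np.float64(-3.3),np.float64(-1.3),np.float64(-0.5),np.float64(4.0),np.float64(-3.3),np.float64(-1.0),np.float64(-0.4),np.float64(4.1),np.float64(-3.4),np.float64(-0.8),np.float64(-0.5),np.float64(4.0),np.float64(-3.5),np.float64(-0.6),np.float64(-0.4),np.float64(4.1),np.float64(-3.5),np.float64(-0.3),np.float64(-0.5),np.float64(4.0),np.float64(-3.5),np.float64(-0.1),np.float64(-0.4),np.float64(4.1),np.float64(-3.5),np.float64(0.2),np.float64(-0.5),np.float64(4.0),np.float64(-3.4),np.float64(0.4),np.float64(-0.4),np.float64(4.1),np.float64(-3.4),np.float64(0.7),np.float64(-0.5),np.float64(4.0),np.float64(-3.4),np.float64(0.9),np.float64(-0.4),np.float64(4.1)]
```

Call:
{"op": "arm_command", "data": {
  "moves": [-2.3,-2.7,-0.8,4,-2.4,-2.5,-0.8,4,-2.6,-2.3,-0.8,4,-2.8,-2.1,-0.8,4,-2.9,-1.9,-0.8,4,-3,-1.7,-0.8,4,-3.2,-1.5,-0.8,4,-3.3,-1.3,-0.8,4,-3.3,-1,-0.6,4,-3.4,-0.8,-0.5,4,-3.5,-0.6,-0.3,4,-3.5,-0.3,0,4]
}}

```text
time: 1.15
ee_pos: [0.3528, 0.2093, 0.3012]
eef_rot: [0.541, 0.841, 0.001, -0.0]
ft_force: [0.8, 0.6, -0.7]
width: 0.0871
grip_force: 0.0
```

Call:
{"op": "arm_command", "data": {
  "moves": [-3.5,-0.1,0,4,-3.5,0.2,0,4,-3.4,0.4,0,4,-3.4,0.7,0,4,-3.4,0.9,0,4,0,0,0,0,0,0,0,0]
}}

```text
time: 1.73
ee_pos: [0.4225, 0.0497, 0.3005]
eef_rot: [0.679, 0.734, 0.0, -0.0]
ft_force: [-0.8, 0.8, 0.7]
width: 0.0867
grip_force: 0.0
```

Run:
```python
from h import *
from bench import r
import pickle
s=r.read_state();i=r.camera_info("wrist");im=cv2.cvtColor(r.camera("wrist"),cv2.COLOR_RGB2BGR)
pickle.dump(i,open("w1.pkl","wb"));cv2.imwrite("pics/w1.png",im)
print(s['time'],np.round(s['ee_pos'],4),np.round(s['eef_rot'],4),np.round(s['joint_positions'],3));plan(s,s['ee_pos'],4,1)
print(proj(i,(.557,.128,.157)),proj(i,(.557,.128,.04)))
```

```text
1.7333 [0.4225 0.0497 0.3005] [ 6.793e-01  7.339e-01  1.000e-04 -2.000e-04] [-0.76  -0.199  0.465  1.838  0.089  1.482 -0.233]
heading0 4.42 end [0.4225 0.0497 0.3005] 4.02
[np.float64(0.0),np.float64(0.0),np.float64(-0.0),np.float64(0.4)]
[444.73839613 118.80185546] [397.73881008 118.9091759 ]
```

View pics/w1.png

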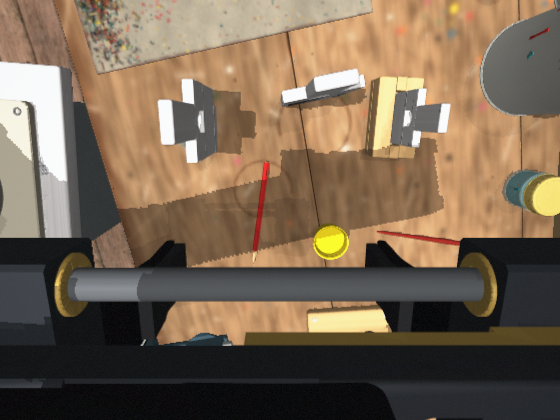

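The gauge's tab top is at about (443,118), where I predicted (445,119). The block is at about (397,117). I'll crop in for the face and the block's yaw.

Run:
```python
from h import *
import pickle
i=pickle.load(open("w1.pkl","rb"));im=cv2.imread("pics/w1.png")
a=cv2.resize(im[65:170,355:465],None,fx=5,fy=5,interpolation=cv2.INTER_CUBIC)
s=cv2.imread("pics/side0.png");b=cv2.resize(s[165:235,305:355],None,fx=5,fy=7.5,interpolation=cv2.INTER_CUBIC)
cv2.imwrite("pics/crop2.png",np.hstack([a,b]))if 0 else cv2.imwrite("pics/crop2.png",np.hstack([a,cv2.resize(b,(250,525))]))
```

```text
(no output)
```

View pics/crop2.png

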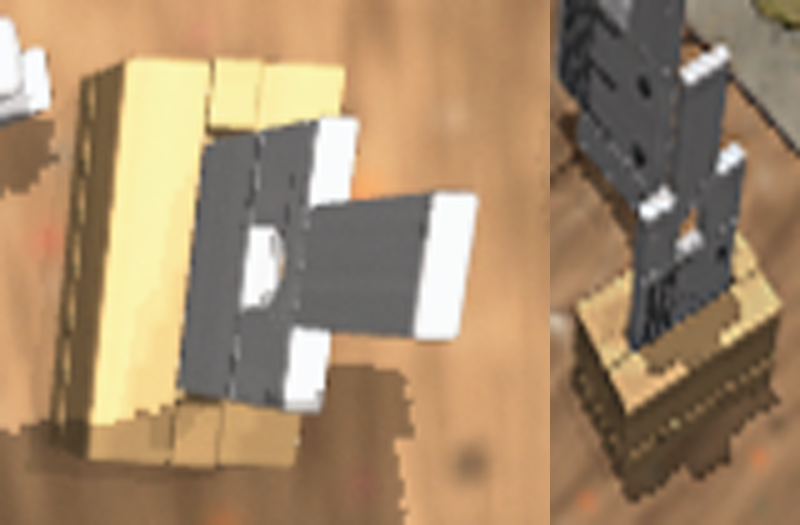

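The face towards the robot is blank, so the graduations face +x and the gauge must be turned by half. Next I'll compute the tab's pose.

Run:
```python
from h import *
from bench import r
import pickle
i=pickle.load(open("w1.pkl","rb"));f=lambda x,y,z:plane(i,(355+x/5,65+y/5),z)[:2]
c=[f(*p,.157) for p in[(435,192),(477,195),(458,340),(413,337)]]
ang=lambda a,b:np.degrees(np.arctan2(*(b-a)[::-1]))
print("tab",np.mean(c,0),"heading long edge",ang(c[3],c[0])-90,ang(c[2],c[1])-90,"sizes",np.linalg.norm(c[0]-c[3]),np.linalg.norm(c[0]-c[1]))
a,b=f(128,58,.04),f(90,460,.04);d,e=f(345,65,.04),f(298,467,.04)
print("block edges",a,b,d,e,ang(b,a)-90,ang(e,d)-90,np.linalg.norm(a-b),np.mean([a,b,d,e],0))
s=r.read_state();T=np.mean(c,0);plan(s,(*T,.22),4.5,6)
```

```text
tab [0.55642754 0.12832572] heading long edge 1.9848225483385278 3.5565643928950834 sizes 0.0232322132626152 0.006949129911663352
block edges [0.5305899  0.17173217] [0.53503337 0.08280251] [0.57902967 0.1740049 ] [0.58405503 0.08495617] 2.860468828225578 3.229994954209303 0.08904060515368561 [0.55717699 0.12837394]
heading0 4.62 end [0.5563 0.1283 0.2204] 4.52
[np.float64(1.1),np.float64(2.3),np.float64(1.3),np.float64(0.0),np.float64(1.1),np.float64(2.3),np.float64(1.3),np.float64(0.0),np.float64(1.1),np.float64(2.4),np.float64(1.4),np.float64(0.0),np.float64(1.1),np.float64(2.3),np.float64(1.3),np.float64(0.0),np.float64(1.1),np.float64(2.4),np.float64(1.4),np.float64(0.1),np.float64(1.1),np.float64(2.3),np.float64(1.3),np.float64(0.0)]
```

Run:
```python
from h import *
from bench import r
import pickle
i=pickle.load(open("w1.pkl","rb"));s=r.camera_info("side")
im=cv2.imread("pics/w1.png");m=cv2.inRange(im[60:115,275:372],(200,200,200),(255,255,255))
k,l,st,ce=cv2.connectedComponentsWithStats(m)
for j in range(1,k):
  if st[j,4]>30: print(st[j]+[275,60,0,0,0],ce[j]+[275,60])
for q in [(345,80),(330,82),(350,78)]: print(q,tri(i,q,s,(322.5,130)))
for q in[(280,98),(365,76),(365,90)]:print([plane(i,q,z).round(3).tolist() for z in(.1,.15,.19)])
```

```text
[314  69  51  22 733] [338.82946794  79.94406548]
[282  87  25  16 277] [293.85559567  94.41155235]
(345, 80) (array([0.46217118, 0.14507318, 0.20304211]), np.float64(0.0030578138722743933))
(330, 82) (array([0.45447982, 0.14658602, 0.19591854]), np.float64(0.003191738579924759))
(350, 78) (array([0.46443312, 0.14512539, 0.20509466]), np.float64(0.005766717108699751))
[[0.42, 0.137, 0.1], [0.42, 0.134, 0.15], [0.42, 0.132, 0.19]]
[[0.5, 0.163, 0.1], [0.488, 0.157, 0.15], [0.479, 0.152, 0.19]]
[[0.501, 0.151, 0.1], [0.49, 0.146, 0.15], [0.48, 0.142, 0.19]]
```

The tall look-alike at about (0.46,0.145), roughly 0.20 high, could touch the gripper's body, so I'll take a second view to measure it.

Call:
{"op": "arm_command", "data": {
  "moves": [0.0,3.4,0,0.4,0,3.4,0,0.4,0,3.4,0,0.4,0,3.2,0,0.2,0,0,0,0,0,0,0,0],
  "fingers": 45
}}

```text
time: 2.28
ee_pos: [0.5561, 0.0626, 0.2987]
eef_rot: [0.686, 0.728, -0.002, -0.0]
ft_force: [-1.0, 0.2, 0.0]
width: 0.0549
grip_force: 0.0
```

Run:
```python
from h import *
from bench import r
import pickle
s=r.read_state();i=r.camera_info("wrist");im=cv2.cvtColor(r.camera("wrist"),cv2.COLOR_RGB2BGR)
pickle.dump(i,open("w2.pkl","wb"));cv2.imwrite("pics/w2.png",im)
print(s['time'],np.round(s['ee_pos'],4),np.round(s['joint_positions'],3))
p=proj(i,(.46,.145,.2));print(p)
w1=cv2.imread("pics/w1.png")
x,y=(p-[50,40]).astype(int);x=max(x,0);print(x,y)
a=cv2.resize(im[y:y+80,x:x+100],None,fx=4,fy=4,interpolation=cv2.INTER_CUBIC);b=cv2.resize(w1[50:130,275:375],None,fx=4,fy=4,interpolation=cv2.INTER_CUBIC)
cv2.imwrite("pics/crop3.png",np.hstack([a,b]))
```

```text
2.2833 [0.5561 0.0626 0.2987] [-0.709  0.165  0.591  1.541 -0.09   1.467 -0.055]
[144.03818528  88.08601393]
94 48
```

View pics/crop3.png

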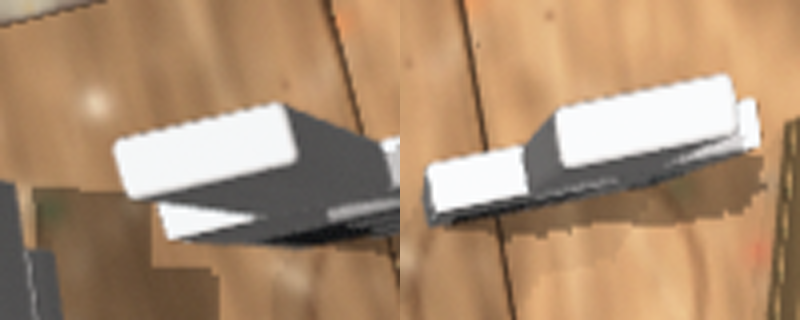

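Run:
```python
from h import *
import pickle
a=pickle.load(open("w1.pkl","rb"));b=pickle.load(open("w2.pkl","rb"))
for p,q in [((337,80.3),(145.5,86)),((357.5,69.25),(164,73.75)),((359.5,83.25),(168.5,87.5))]:
    print(tri(a,p,b,q))
```

```text
(array([0.4588577 , 0.1468524 , 0.19379507]), np.float64(7.004206981292334e-05))
(array([0.47225314, 0.1554731 , 0.19423854]), np.float64(0.0004744525883365273))
(array([0.47505886, 0.14648353, 0.1935375 ]), np.float64(0.0006022702498706195))
```

```bash
python3 -c "
from h import *
from bench import r
s=r.read_state();print(s['width']);plan(s,(.557,.1284,.18),3,5)"
```

```text
0.05117159658630403
heading0 3.37 end [0.5568 0.1283 0.1796] 2.97
[np.float64(1.3),np.float64(0.1),np.float64(2.4),np.float64(0.1),np.float64(1.3),np.float64(0.1),np.float64(2.4),np.float64(0.1),np.float64(1.3),np.float64(0.1),np.float64(2.4),np.float64(0.1),np.float64(1.4),np.float64(0.1),np.float64(2.4),np.float64(0.0),np.float64(1.3),np.float64(0.1),np.float64(2.4),np.float64(0.1)]
```

Call:
{"op": "arm_command", "data": {
  "moves": [1.6,0.1,2,0.1,1.6,0.1,2,0.1,1.6,0.1,2,0.1,1.8,0.1,2,0,0,0.1,2,0,0,0,2,0,0,0,0,0,0,0,0,0]
}}

```text
time: 3.0
ee_pos: [0.5561, 0.1275, 0.181]
eef_rot: [0.688, 0.725, -0.0, -0.001]
ft_force: [0.5, 0.3, 0.1]
width: 0.0389
grip_force: 0.0
```

```bash
python3 -c "
from h import *
from bench import r
s=r.read_state();print(s['width'],s['ee_pos'],s['joint_positions']);plan(s,(.557,.1284,.13),3,3)"
```

```text
0.03894814258692336 [0.55610333 0.12750697 0.18100057] [-0.76087367  0.2551441   0.53797974  1.69130609 -0.13848228  1.23370017
 -0.13857009]
heading0 3.01 end [0.557  0.1284 0.13  ] 3.01
[np.float64(0.03),np.float64(0.03),np.float64(1.7),np.float64(0.0),np.float64(0.03),np.float64(0.03),np.float64(1.7),np.float64(0.0),np.float64(0.02),np.float64(0.03),np.float64(1.7),np.float64(0.0)]
```

Call:
{"op": "arm_command", "data": {
  "moves": [0.05,0.05,1.3,0,0.05,0.05,1.3,0,0,0,1.3,0,0,0,1.2,0,0,0,0,0]
}}

```text
time: 3.42
ee_pos: [0.5574, 0.1282, 0.1289]
eef_rot: [0.689, 0.725, -0.0, -0.0]
ft_force: [-0.4, 0.0, -0.1]
width: 0.039
grip_force: 0.0
```

Call:
{"op": "arm_command", "data": {
  "moves": [0,0,0,0,0,0,0,0,0,0,0,0,0,0,0,0,0,0,0,0,0,0,0,0],
  "fingers": 0,
  "squeeze": 10
}}

```text
time: 3.92
ee_pos: [0.5583, 0.1282, 0.1299]
eef_rot: [0.689, 0.725, 0.0, 0.0]
ft_force: [-1.3, -0.3, 2.4]
width: 0.0079
grip_force: 10.0
```

Call:
{"op": "arm_command", "data": {
  "moves": [0,0,0,0,0,0,0,0,0,0,0,0,0,0,-0.5,0,0,0,-1,0,0,0,-1,0,0,0,0,0],
  "squeeze": 55
}}

```text
time: 4.5
ee_pos: [0.5591, 0.1282, 0.157]
eef_rot: [0.689, 0.725, 0.001, 0.0]
ft_force: [-2.3, 0.2, 0.5]
width: 0.0074
grip_force: 55.0
```

Call:
{"op": "arm_command", "data": {
  "moves": [0,0,-1,0,0,0,-1.5,0,0,0,-2,0,0,0,-2,0,0,0,-2,0,0,0,-2,0,0,0,-2,0,0,0,-1.5,0,0,0,0,0,0,0,0,0]
}}

```text
time: 5.33
ee_pos: [0.5586, 0.1281, 0.2951]
eef_rot: [0.689, 0.725, 0.001, 0.0]
ft_force: [0.0, 0.7, -2.3]
width: 0.0073
grip_force: 55.0
```

```bash
python3 -c "
from h import *
from bench import r
s=r.read_state();print(s['time'],s['width'],s['ft_force'],s['grip_force'],s['ee_pos'],np.round(s['joint_positions'],3))
cv2.imwrite('pics/s1.png',cv2.cvtColor(r.camera('side'),cv2.COLOR_RGB2BGR))
plan(s,(.42,-.10,.30),3-60,9)"
```

```text
5.3333 0.0073318264902253885 [ 0.02365476  0.71575029 -2.29455788] 54.97214228846133 [0.55856242 0.12808083 0.29511234] [-0.776  0.195  0.554  1.515 -0.103  1.459 -0.167]
heading0 2.95 end [ 0.4198 -0.1001  0.3001] -56.95
[np.float64(-2.5),np.float64(-1.7),np.float64(-0.1),np.float64(6.7),np.float64(-2.6),np.float64(-1.4),np.float64(-0.0),np.float64(6.7),np.float64(-2.8),np.float64(-1.0),np.float64(-0.1),np.float64(6.6),np.float64(-2.9),np.float64(-0.7),np.float64(-0.0),np.float64(6.7),np.float64(-2.9),np.float64(-0.4),np.float64(-0.1),np.float64(6.6),np.float64(-3.0),np.float64(-0.1),np.float64(-0.0),np.float64(6.7),np.float64(-2.9),np.float64(0.3),np.float64(-0.1),np.float64(6.6),np.float64(-2.9),np.float64(0.6),np.float64(-0.0),np.float64(6.7),np.float64(-2.8),np.float64(1.0),np.float64(-0.1),np.float64(6.6)]
```

View pics/s1.png

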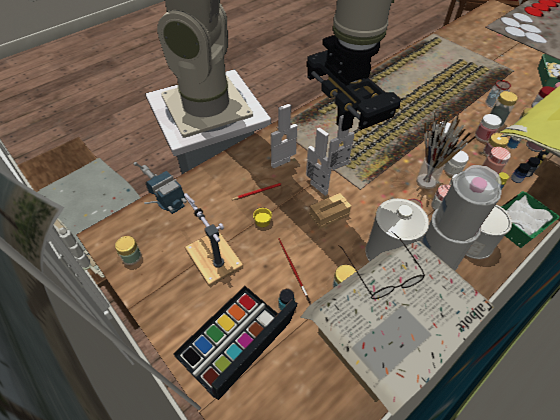

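The gauge is out: the block at (330,207) is empty. Next is the half turn on the way to the stand.

```bash
sed -i 's/print(str(out)/print(str([float(v) for v in out])/' h.py; python3 -c "
from h import *
from bench import r
s=r.read_state();plan(s,(.46,-.11,.31),-173,26)"
```

```text
heading0 2.95 end [ 0.4599 -0.1104  0.31  ] -173.05
[-0.9,-0.4,-0.1,6.8,-0.9,-0.3,-0.1,6.8,-1.0,-0.2,-0.1,6.8,-1.0,-0.1,-0.1,6.8,-1.0,0.0,-0.1,6.8,-1.0,0.1,-0.1,6.8,-1.0,0.3,-0.0,6.8,-0.9,0.4,-0.1,6.8,-0.9,0.5,-0.0,6.8,-0.8,0.6,-0.1,6.8,-0.7,0.7,-0.0,6.7,-0.6,0.7,-0.1,6.8,-0.6,0.8,-0.0,6.7,-0.4,0.9,-0.1,6.8,-0.3,0.9,-0.0,6.7,-0.2,1.0,-0.1,6.8,-0.1,1.0,-0.0,6.7,-0.0,1.0,-0.1,6.8,0.1,1.0,-0.0,6.7,0.2,1.0,-0.1,6.8,0.3,0.9,-0.0,6.7,0.4,0.9,-0.1,6.8,0.5,0.8,-0.0,6.7,0.6,0.8,-0.1,6.8,0.7,0.6,-0.0,6.7,0.9,0.6,-0.1,6.8]
```

Call:
{"op": "arm_command", "data": {
  "moves": [-0.9,-0.4,-0.1,6.8,-0.9,-0.3,-0.1,6.8,-1.0,-0.2,-0.1,6.8,-1.0,-0.1,-0.1,6.8,-1.0,0.0,-0.1,6.8,-1.0,0.1,-0.1,6.8,-1.0,0.3,0,6.8,-0.9,0.4,-0.1,6.8,-0.9,0.5,0,6.8,-0.8,0.6,-0.1,6.8,-0.7,0.7,0,6.7,-0.6,0.7,-0.1,6.8]
}}

```text
time: 6.38
ee_pos: [0.5124, 0.017, 0.3021]
eef_rot: [0.995, 0.097, -0.001, 0.0]
ft_force: [-0.4, 0.7, -0.9]
width: 0.0079
grip_force: 55.0
```

```bash
python3 -c "
from h import *
from bench import r
s=r.read_state();print(s['time'],s['ee_pos'],np.round(s['joint_positions'],3))
plan(s,(.46,-.11,.31),-173,14)"
```

```text
6.3833 [0.51236746 0.01700009 0.30212209] [-0.798  0.033  0.703  1.654 -0.021  1.464 -1.471]
heading0 -78.89 end [ 0.4597 -0.1096  0.3101] -172.99
[-0.5,0.8,-0.1,6.7,-0.4,0.9,-0.1,6.7,-0.3,0.9,-0.0,6.7,-0.2,1.0,-0.1,6.7,-0.1,1.0,-0.0,6.7,-0.0,1.0,-0.1,6.7,0.1,1.0,-0.0,6.7,0.2,1.0,-0.1,6.7,0.3,0.9,-0.0,6.8,0.4,0.9,-0.1,6.7,0.5,0.8,-0.0,6.8,0.6,0.7,-0.1,6.7,0.7,0.7,-0.0,6.8,0.8,0.6,-0.1,6.7]
```

Call:
{"op": "arm_command", "data": {
  "moves": [-0.5,0.8,-0.1,6.7,-0.4,0.9,-0.1,6.7,-0.3,0.9,0,6.7,-0.2,1.0,-0.1,6.7,-0.1,1.0,0,6.7,0,1.0,-0.1,6.7,0.1,1.0,0,6.7,0.2,1.0,-0.1,6.7,0.3,0.9,0,6.8,0.4,0.9,-0.1,6.7]
}}

```text
time: 7.22
ee_pos: [0.4756, -0.0741, 0.3082]
eef_rot: [0.883, -0.469, -0.001, 0.001]
ft_force: [-0.0, -0.4, -2.1]
width: 0.0073
grip_force: 55.0
```

```bash
python3 -c "
from h import *
from bench import r
s=r.read_state();print(s['time'],s['ee_pos'],np.round(s['joint_positions'],3))
plan(s,(.46,-.11,.31),-173,5)"
```

```text
7.2167 [ 0.47562715 -0.07410069  0.30818922] [-0.717 -0.075  0.747  1.716  0.051  1.482 -2.524]
heading0 -145.97 end [ 0.4601 -0.1095  0.3102] -172.97
[0.4,0.7,-0.0,5.4,0.5,0.6,-0.0,5.4,0.5,0.6,-0.1,5.4,0.6,0.5,-0.0,5.4,0.6,0.4,-0.1,5.4]
```

```bash
python3 -c "
from h import *
from bench import r
s=r.read_state();plan(s,(.42,-.13,.30),-160,5)"
```

```text
heading0 -145.97 end [ 0.4204 -0.1301  0.3002] -159.97
[0.3,1.5,0.2,2.8,0.4,1.5,0.2,2.8,0.5,1.5,0.1,2.8,0.5,1.5,0.2,2.8,0.6,1.5,0.1,2.8]
```

Call:
{"op": "arm_command", "data": {
  "moves": [0.3,1.5,0.1,2.8,0.4,1.5,0.1,2.8,0.5,1.5,0,2.8,0.5,1.5,0,2.8,0.6,1.5,0,2.8,0,0,0,0,0,0,0,0]
}}

```text
time: 7.8
ee_pos: [0.4373, -0.1163, 0.3077]
eef_rot: [0.839, -0.543, 0.0, -0.0]
ft_force: [1.3, 0.0, -1.3]
width: 0.0078
grip_force: 55.0
```

```bash
python3 -c "
from h import *
from bench import r
import pickle
s=r.read_state();i=r.camera_info('wrist');cv2.imwrite('pics/w3.png',cv2.cvtColor(r.camera('wrist'),cv2.COLOR_RGB2BGR));pickle.dump(i,open('w3.pkl','wb'))
print(s['time'],s['ee_pos'],np.round(s['joint_positions'],3),proj(i,(.455,-.19,.14)),proj(i,(.574,-.177,.146)))
plan(s,(.42,-.19,.28),-173,5)"
```

```text
7.8 [ 0.43725665 -0.11629667  0.30766456] [-0.268 -0.117  0.393  1.767  0.045  1.482 -2.601] [291.21349084 110.92429856] [157.47613783  65.58005667]
heading0 -155.83 end [ 0.4203 -0.1899  0.2797] -173.03
[1.2,0.9,0.6,3.4,1.3,0.8,0.5,3.4,1.3,0.8,0.6,3.5,1.3,0.7,0.5,3.4,1.4,0.6,0.6,3.5]
```

View pics/w3.png

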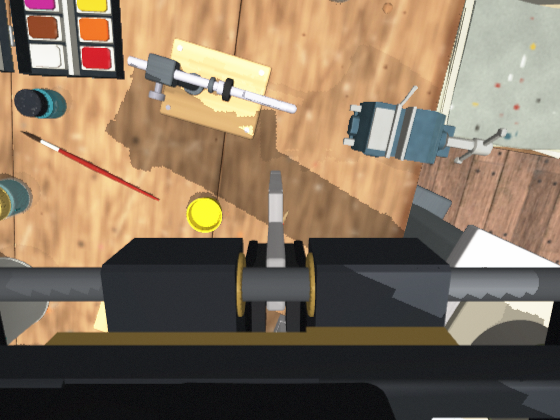

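The wrist view shows the rod tip at (295,109), the buffer disc at about (228,89), the clamp at (163,68) and the rod's rear end at (130,62). IK is using the redundancy, so the turn keeps going. I'll measure the rod from its bright pixels.

Run:
```python
from h import *
from bench import r
import pickle
i=pickle.load(open("w3.pkl","rb"));im=cv2.imread("pics/w3.png")
hs=cv2.cvtColor(im,cv2.COLOR_BGR2HSV)
m=cv2.inRange(hs,(0,0,140),(180,45,255));z=np.zeros_like(m);cv2.line(z,(125,59),(300,111),255,16);m&=z
p=np.argwhere(m)[:,::-1].astype(np.float32)
vx,vy,x0,y0=cv2.fitLine(p,cv2.DIST_HUBER,0,.01,.01).ravel();t=(p-[x0,y0])@[vx,vy]
print(len(p),"line",vx,vy,"ends",t.min(),t.max(),np.array([x0,y0])+np.outer([t.min(),t.max()],[vx,vy]))
d=abs((p-[x0,y0])@[-vy,vx]);h,_=np.histogram(t,np.arange(-100,100,2));print(h)
A=plane(i,(x0+vx*t.min(),y0+vy*t.min()),.14);B=plane(i,(x0+vx*t.max(),y0+vy*t.max()),.14)
print(A,B,np.degrees(np.arctan2(*(A-B)[1::-1])))
dk=cv2.inRange(hs,(0,0,0),(180,255,60))&z
q=np.argwhere(dk)[:,::-1];tq=(q-[x0,y0])@[vx,vy];h,_=np.histogram(tq,np.arange(-100,100,2));print(h)
for a in (25,):pass
print("base",[plane(i,c,.014).round(4).tolist()[:2] for c in[(178,38),(271,70),(251,137),(163,108)]])
np.save("rod.npy",[x0,y0,vx,vy])
s=r.read_state();print(np.round(s['joint_positions'],3),s['ee_pos'])
cv2.imwrite("pics/c4.png",cv2.resize(im[40:130,115:305],None,fx=4,fy=4,interpolation=cv2.INTER_CUBIC))
```

```text
1263 line 0.9584859 0.28513983 ends -98.13601 77.819954 [[127.16408   59.448494]
 [295.81537  109.620544]]
[ 2 14 17 17 19 15 19 18 19 20 18  1  0  0  0  0  0  0  0  0  0  0  0  0
  0 13 19 19 17 21 18 19 20 20 21 19 22 18 20 20 18 18 18  5  3  6 19 19
 26 28 23  1  0  0  7 18 19 17 18 19 17 19 17 19 18 18 18 18 19 18 19 18
 18 18 17 19 18 18 17 18 18 18 18 18 19 18 18 16 12  0  0  0  0  0  0  0
  0  0  0]
[ 0.60144013 -0.17099204  0.14      ] [ 0.45174101 -0.1926846   0.14      ] 8.24521067415
[ 0  0  0  0  0  0  0  0  0  0  0  0  0  0  0  0  0  0  0  0  0  0  0  0
  2 10 11  6  7  6  6  7  7  6  7  7  7  7  2  0  0  0  0  0  0  0  0  0
  0  0  0 23 30 31 20  1  0  0  0  0  0  0  0  0  0  0  0  0  0  0  0  0
  0  0  0  0  0  0  0  0  0  0  0  0  0  0  0  0  0  0  0  0  0  0  0  0
  0  0  0]
base [[0.6069, -0.2153], [0.4931, -0.2278], [0.484, -0.1457], [0.5962, -0.1336]]
[-0.272 -0.117  0.394  1.767  0.045  1.482 -2.601] [ 0.43772374 -0.11517999  0.30780575]
```

View pics/c4.png

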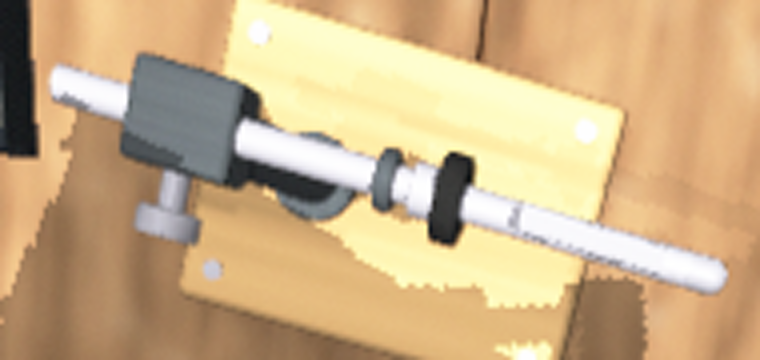

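Run:
```python
from h import *
from bench import r
import pickle
i=pickle.load(open("w3.pkl","rb"));a=r.camera_info("side")
for c in [(350,130),(352,110),(415,90)]: print([plane(i,c,z).round(3).tolist() for z in(.05,.09,.13)])
print("vise tri",tri(i,(388,130),a,(165,188)))
s=r.read_state();plan(s,(.422,-.1966,.30),-172.5,10)
```

```text
[[0.382, -0.202, 0.05], [0.39, -0.2, 0.09], [0.398, -0.197, 0.13]]
[[0.39, -0.223, 0.05], [0.397, -0.218, 0.09], [0.404, -0.214, 0.13]]
[[0.336, -0.27, 0.05], [0.348, -0.262, 0.09], [0.36, -0.253, 0.13]]
vise tri (array([ 0.3455844 , -0.22099581,  0.06391262]), np.float64(0.005459185693424924))
heading0 -155.69 end [ 0.4223 -0.1964  0.2998] -172.49
[0.7,0.5,0.1,1.7,0.7,0.5,0.1,1.7,0.7,0.4,0.1,1.7,0.7,0.4,0.1,1.7,0.7,0.4,0.1,1.7,0.7,0.4,0.1,1.7,0.8,0.3,0.0,1.7,0.8,0.3,0.1,1.6,0.8,0.3,0.0,1.7,0.7,0.3,0.1,1.6]
```

Call:
{"op": "arm_command", "data": {
  "moves": [0.7,0.5,0.1,1.7,0.7,0.5,0.1,1.7,0.7,0.4,0.1,1.7,0.7,0.4,0.1,1.7,0.7,0.4,0.1,1.7,0.7,0.4,0.1,1.7,0.8,0.3,0,1.7,0.8,0.3,0.1,1.6,0.8,0.3,0,1.7,0.7,0.3,0.1,1.6,0,0,0,0,0,0,0,0]
}}

```text
time: 8.85
ee_pos: [0.4279, -0.1708, 0.3028]
eef_rot: [0.782, -0.623, 0.002, 0.001]
ft_force: [-0.4, -0.5, -1.5]
width: 0.0074
grip_force: 55.0
```

```bash
python3 -c "
from h import *
from bench import r
s=r.read_state();print(s['time'],s['ee_pos'],np.round(s['joint_positions'],3))
plan(s,(.423,-.1966,.21),-172.5,5)"
```

```text
8.85 [ 0.42788496 -0.17084483  0.30280031] [ 0.987 -0.042 -0.677  1.711 -0.023  1.462 -2.603]
heading0 -167.1 end [ 0.4226 -0.1963  0.2098] -172.5
[0.5,0.2,1.9,1.1,0.5,0.2,1.8,1.1,0.5,0.2,1.9,1.1,0.5,0.2,1.8,1.1,0.4,0.2,1.9,1.0]
```

Call:
{"op": "arm_command", "data": {
  "moves": [0.4,0.2,0.3,1.0,0.4,0.2,0.3,1.0,0.4,0.1,0.3,1.0,0.4,0.1,0.3,1.0,0.4,0.1,0.3,0.8,0.4,0,0.3,0.6,0,0,0,0,0,0,0,0]
}}

```text
time: 9.52
ee_pos: [0.4254, -0.1852, 0.2922]
eef_rot: [0.765, -0.644, 0.002, 0.002]
ft_force: [0.6, -0.2, -2.1]
width: 0.0074
grip_force: 55.0
```

```bash
python3 -c "
from h import *
from bench import r
s=r.read_state();print(s['time'],s['ee_pos'],np.round(s['joint_positions'],4),s['joint_vel'].round(2))
plan(s,(.423,-.1966,.21),-172.5,5)"
```

```text
9.5167 [ 0.42543791 -0.18522197  0.29221707] [ 1.7615 -0.0219 -1.3967  1.7038 -0.0162  1.4395 -2.6032] [-0.07 -0.    0.05 -0.   -0.    0.    0.  ]
heading0 -170.17 end [ 0.4232 -0.1967  0.2102] -172.47
[0.2,0.1,1.6,0.5,0.2,0.1,1.7,0.5,0.2,0.1,1.6,0.4,0.2,0.1,1.7,0.5,0.3,0.0,1.6,0.4]
```

Call:
{"op": "arm_command", "data": {
  "moves": [0.2,0.1,0,-1.2,0.3,0.1,0,-1.2,0.3,0,0,-0.8,0.3,0,0,0,0,0,0,0,0,0,0,0,0,0,0,0,0,0,0,0]
}}

```text
time: 10.18
ee_pos: [0.4258, -0.1963, 0.2924]
eef_rot: [0.783, -0.622, 0.002, 0.002]
ft_force: [0.2, 0.3, -0.8]
width: 0.0072
grip_force: 55.0
```

```bash
python3 -c "
from h import *
from bench import r
s=r.read_state();print(s['time'],s['ee_pos'],np.round(s['joint_positions'],4),s['joint_vel'].round(2))
plan(s,(.423,-.1966,.21),-167.5,5)"
```

```text
10.1833 [ 0.42581848 -0.19630783  0.29235084] [ 1.7512  0.025  -1.4023  1.6932  0.0302  1.442  -2.5695] [ 0.01 -0.   -0.    0.    0.    0.   -0.  ]
heading0 -167.0 end [ 0.4229 -0.197   0.2104] -167.5
[-0.0,0.1,1.6,0.1,-0.0,0.0,1.7,0.1,-0.0,0.1,1.6,0.1,-0.0,0.0,1.7,0.1,-0.0,0.1,1.6,0.1]
```

```bash
python3 -c "
from h import *
from bench import r
s=r.read_state();plan(s,(.505,-.187,.305),-167,10)"
```

```text
heading0 -167.0 end [ 0.5048 -0.1873  0.3054] -167.0
[0.1,-0.8,-0.1,0.0,0.1,-0.8,-0.1,0.0,0.1,-0.8,-0.1,0.0,0.1,-0.8,-0.1,0.0,0.1,-0.8,-0.1,0.0,0.1,-0.8,-0.2,0.0,0.1,-0.8,-0.1,0.0,0.1,-0.8,-0.2,0.0,0.0,-0.8,-0.1,0.0,0.1,-0.7,-0.2,0.0]
```

Call:
{"op": "arm_command", "data": {
  "moves": [0.1,-0.8,-0.4,0,0.1,-0.8,-0.4,0,0.1,-0.8,-0.4,0,0.1,-0.8,-0.2,0,0.1,-0.8,0,0,0.1,-0.8,0,0,0.1,-0.8,0,0,0.1,-0.8,0,0,0,-0.8,0,0,0.1,-0.8,0,0,0,0,0,0,0,0,0,0]
}}

```text
time: 11.18
ee_pos: [0.4571, -0.1947, 0.2975]
eef_rot: [0.785, -0.62, -0.0, 0.001]
ft_force: [0.5, 0.7, -0.9]
width: 0.0079
grip_force: 55.0
```

```bash
python3 -c "
from h import *
from bench import r
s=r.read_state();print(s['time'],s['ee_pos'],np.round(s['joint_positions'],4),s['joint_vel'].round(2))
plan(s,(.505,-.187,.305),-172.5,5)"
```

```text
11.1833 [ 0.45710736 -0.19470115  0.29749729] [ 0.4546  0.0258 -0.1482  1.6623  0.0062  1.4548 -2.6023] [ 0.1  -0.   -0.08 -0.    0.    0.   -0.  ]
heading0 -166.62 end [ 0.5046 -0.1875  0.3055] -172.52
[0.1,-1.0,-0.2,1.2,0.0,-1.0,-0.1,1.2,0.0,-0.9,-0.2,1.2,0.0,-1.0,-0.1,1.1,0.1,-0.9,-0.2,1.2]
```

Call:
{"op": "arm_command", "data": {
  "moves": [0,-0.5,0,0,0.1,-0.5,0,0,0,-0.5,0,0,0.1,-0.5,0,0,0,-0.5,0,0,0.1,-0.5,0,0,0,-0.5,0,0,0.1,-0.5,0,0,0,-0.5,0,0,0,-0.5,0,0,0,0,0,0,0,0,0,0]
}}

```text
time: 12.18
ee_pos: [0.5039, -0.1891, 0.2972]
eef_rot: [0.784, -0.621, -0.0, 0.001]
ft_force: [-1.1, 0.7, -1.1]
width: 0.0076
grip_force: 55.0
```

```bash
python3 -c "
from h import *
from bench import r
s=r.read_state();print(s['time'],s['ee_pos'],np.round(s['joint_positions'],4),s['joint_vel'].round(2))
plan(s,(.505,-.187,.305),-172.5,5)"
```

```text
12.1833 [ 0.50389878 -0.18912151  0.29718902] [-0.0975  0.1034  0.4047  1.5909 -0.0383  1.457  -2.6012] [-0.   -0.01  0.    0.01  0.    0.   -0.  ]
heading0 -166.78 end [ 0.5045 -0.187   0.3052] -172.48
[-0.0,-0.0,-0.2,1.1,-0.0,-0.0,-0.1,1.2,-0.1,-0.0,-0.2,1.1,-0.0,-0.1,-0.1,1.2,-0.1,-0.0,-0.2,1.1]
```

Call:
{"op": "arm_command", "data": {
  "moves": [0,0,0,0.7,0,0,0,0.7,0,0,0,0.7,0,0,0,0.7,0,0,0,0.7,0,0,0,0.7,0,0,0,0.7,0,0,0,0.7,0,0,0,0,0,0,0,0]
}}

```text
time: 13.02
ee_pos: [0.5038, -0.1889, 0.2973]
eef_rot: [0.753, -0.658, -0.0, 0.001]
ft_force: [-0.8, -0.0, -1.7]
width: 0.0081
grip_force: 55.0
```

```bash
python3 -c "
from h import *
from bench import r
s=r.read_state();print(s['time'],s['ee_pos'],np.round(s['joint_positions'],4),s['joint_vel'].round(2))
plan(s,(.423,-.1966,.295),-169,10)"
```

```text
13.0167 [ 0.50379023 -0.18886628  0.29731066] [-0.6856  0.1514  1.081   1.6139 -0.1317  1.458  -2.6022] [ 0.02 -0.   -0.03 -0.    0.   -0.    0.  ]
heading0 -172.34 end [ 0.423  -0.1968  0.2953] -169.04
[-0.0,0.8,0.0,-0.3,-0.0,0.8,0.0,-0.3,-0.0,0.8,0.0,-0.3,-0.1,0.8,0.0,-0.3,-0.1,0.8,0.0,-0.4,-0.1,0.8,0.0,-0.3,-0.0,0.8,0.1,-0.4,-0.1,0.8,0.0,-0.3,-0.1,0.8,0.1,-0.4,-0.0,0.9,0.0,-0.3]
```

Call:
{"op": "arm_command", "data": {
  "moves": [0,0,0,-1.5,0,0,0,-1.5,0,0.8,0,-1,0,0.8,0,0,0,0.8,0,0,-0.1,0.9,0,0,0,0.9,0,0,-0.1,0.9,0,0,0,0.9,0,0,-0.1,0.9,0,0,0,0.9,0,0,0,0.5,0,0]
}}

```text
time: 14.02
ee_pos: [0.437, -0.2074, 0.2972]
eef_rot: [0.776, -0.631, -0.002, 0.0]
ft_force: [-0.3, -0.4, -0.8]
width: 0.0074
grip_force: 55.0
```

```bash
python3 -c "
from h import *
from bench import r
s=r.read_state();print(s['time'],s['ee_pos'],np.round(s['joint_positions'],4),s['joint_vel'].round(2))
plan(s,(.424,-.1966,.21),-168,6)"
```

```text
14.0167 [ 0.4370304  -0.20736853  0.29723862] [-0.223  -0.041   0.5618  1.7217  0.0211  1.4594 -2.6013] [ 0.01 -0.13  0.02  0.1   0.07  0.   -0.  ]
heading0 -168.29 end [ 0.4236 -0.1969  0.2102] -167.99
[-0.2,0.2,1.5,-0.0,-0.2,0.2,1.4,-0.1,-0.2,0.2,1.5,-0.0,-0.2,0.2,1.4,-0.1,-0.3,0.1,1.5,-0.0,-0.2,0.2,1.4,-0.1]
```

Call:
{"op": "arm_command", "data": {
  "moves": [-0.2,0.2,0.8,-0.8,-0.2,0.2,1.2,-0.8,-0.2,0.2,1.5,-0.2,-0.2,0.2,1.5,0,-0.2,0.2,1.5,0,-0.2,0.2,1.2,0,0,0.2,1,0,0,0,0,0,0,0,0,0]
}}

```text
time: 14.77
ee_pos: [0.4214, -0.1972, 0.2098]
eef_rot: [0.786, -0.618, -0.003, 0.0]
ft_force: [-0.7, 0.6, -0.1]
width: 0.0072
grip_force: 55.0
```

```bash
python3 -c "
from h import *
from bench import r
s=r.read_state();print(s['time'],s['ee_pos'],np.round(s['joint_positions'],4),s['joint_vel'].round(2),s['ft_force'])
for n in('side','top'): cv2.imwrite('pics/%s5.png'%n,cv2.cvtColor(r.camera(n),cv2.COLOR_RGB2BGR))
plan(s,(.424,-.1966,.187),-167,4)"
```

```text
14.7667 [ 0.42144073 -0.19715119  0.20979872] [-0.2339 -0.0402  0.5677  1.9036  0.0212  1.2778 -2.5757] [ 0.01 -0.01 -0.01 -0.03 -0.    0.01 -0.  ] [-0.6636581   0.56877354 -0.05063781]
heading0 -166.32 end [ 0.4244 -0.1965  0.1868] -167.02
[0.0,-0.1,0.6,0.2,0.0,-0.1,0.6,0.2,0.0,-0.0,0.5,0.1,0.0,-0.1,0.6,0.2]
```

Call:
{"op": "arm_command", "data": {
  "moves": [0,-0.1,0.6,0,0,-0.1,0.6,0,0,-0.1,0.6,0,0,0,0.5,0,0,0,0,0,0,0,0,0]
}}

```text
time: 15.37
ee_pos: [0.424, -0.1967, 0.1865]
eef_rot: [0.786, -0.618, -0.003, 0.001]
ft_force: [-0.5, 0.2, -1.4]
width: 0.0074
grip_force: 55.0
```

Call:
{"op": "arm_command", "data": {
  "moves": [0.05,-0.5,0,0,0.05,-0.5,0,0,0.05,-0.5,0,0,0.05,-0.5,0,0,0,0,0,0]
}}

```text
time: 15.78
ee_pos: [0.4453, -0.1934, 0.1869]
eef_rot: [0.786, -0.618, -0.003, 0.0]
ft_force: [0.3, 0.4, -1.6]
width: 0.0074
grip_force: 55.0
```

```bash
cat > st.py <<'E'
from h import *
from bench import r
np.set_printoptions(precision=4,suppress=True)
s=r.read_state();B=np.array([.4517,-.1927]);a=np.radians(7.3);u=np.array([np.cos(a),np.sin(a)]);v=np.array([-u[1],u[0]])
p=np.array(s['ee_pos']);f=np.array(s['ft_force']);y=R.from_quat(s['eef_rot']).apply([0,1,0])
print("t",s['time'],"along(mm)",1000*(p[:2]-B)@u,"lat",1000*(p[:2]-B)@v,"z",p[2],"F u,v,z",f[:2]@u,f[:2]@v,f[2],"head",np.degrees(np.arctan2(y[1],y[0])),"j",s['joint_positions'],"w",s['width'],s['grip_force'],"tq",s['torque'])
E
python3 st.py
```

```text
t 15.7833 along(mm) -6.41845055070686 lat 0.07597968184685391 z 0.18690353671064802 F u,v,z 0.33277223478719065 0.38422482696480786 -1.5655109162554617 head -166.30914342643268 j [-0.2342  0.037   0.5696  1.8901 -0.0223  1.2255 -2.5599] w 0.00739453116705272 54.97226592153311 tq [ 0.075   0.1811 -0.0155]
```

Call:
{"op": "arm_command", "data": {
  "moves": [0.05,-0.4,0,0,0.04,-0.4,0,0,0.05,-0.4,0,0,0.04,-0.4,0,0,0.05,-0.4,0,0,0,0,0,0]
}}

```text
time: 16.28
ee_pos: [0.4649, -0.1911, 0.1867]
eef_rot: [0.786, -0.618, -0.003, 0.0]
ft_force: [0.6, 0.9, -1.1]
width: 0.0074
grip_force: 55.0
```

```bash
python3 st.py
```

```text
t 16.2833 along(mm) 13.301823024903122 lat -0.07911055224678208 z 0.1867103562855034 F u,v,z 0.7212669050036732 0.7950841513160364 -1.0683637491261027 head -166.32766371752425 j [-0.2355  0.0836  0.5689  1.85   -0.049   1.2268 -2.5544] w 0.007399854388124296 54.9722411390394 tq [ 0.0706  0.1513 -0.017 ]
```

Call:
{"op": "arm_command", "data": {
  "moves": [0.03,-0.3,0,0,0.03,-0.3,0,0,0.04,-0.3,0,0,0,0,0,0]
}}

```text
time: 16.62
ee_pos: [0.4737, -0.19, 0.1867]
eef_rot: [0.786, -0.618, -0.003, 0.0]
ft_force: [-0.2, -0.8, -1.3]
width: 0.0076
grip_force: 55.0
```

Call:
{"op": "arm_command", "data": {
  "moves": [0.03,-0.3,0,0,0.03,-0.2,0,0,0,0,0,0]
}}

```text
time: 16.87
ee_pos: [0.4774, -0.1897, 0.1865]
eef_rot: [0.786, -0.618, -0.004, 0.001]
ft_force: [-4.3, 0.1, 3.0]
width: 0.0077
grip_force: 55.0
```

Call:
{"op": "arm_command", "data": {
  "moves": [0.03,-0.3,0,0,0.03,-0.2,0,0,0,0,0,0]
}}

```text
time: 17.12
ee_pos: [0.4825, -0.189, 0.1865]
eef_rot: [0.786, -0.618, -0.004, 0.001]
ft_force: [-5.1, 0.4, 2.3]
width: 0.0078
grip_force: 55.0
```

```bash
python3 st.py
```

```text
t 17.1167 along(mm) 31.049043565897353 lat -0.28388810248034646 z 0.18654765398963807 F u,v,z -5.023736655207884 1.062276545829531 2.2819469990913985 head -166.37917042684558 j [-0.2346  0.1267  0.5675  1.8111 -0.0732  1.2317 -2.5498] w 0.007791452123551929 55.0304230581969 tq [0.2374 1.427  0.0191]
```

Call:
{"op": "arm_command", "data": {
  "moves": [0.03,-0.3,0,0,0.03,-0.3,0,0,0.03,-0.3,0,0,0,0,0,0]
}}

```text
time: 17.45
ee_pos: [0.492, -0.1876, 0.1866]
eef_rot: [0.786, -0.618, -0.003, 0.0]
ft_force: [-4.0, 1.3, 2.0]
width: 0.0072
grip_force: 55.0
```

Call:
{"op": "arm_command", "data": {
  "moves": [0.03,-0.3,0,0,0.03,-0.2,0,0,0,0,0,0]
}}

```text
time: 17.7
ee_pos: [0.4973, -0.187, 0.1867]
eef_rot: [0.786, -0.618, -0.003, 0.0]
ft_force: [-3.0, 2.1, 2.6]
width: 0.0074
grip_force: 55.0
```

```bash
python3 st.py
```

```text
t 17.7 along(mm) 46.001297380254776 lat -0.09744008310614331 z 0.18672099661546254 F u,v,z -2.6787177717420367 2.505695114210531 2.582921869953137 head -166.3492972789868 j [-0.2336  0.1585  0.5648  1.7804 -0.0913  1.2337 -2.5471] w 0.007361950663028844 55.00169715844095 tq [0.4974 0.9661 0.0225]
```

Call:
{"op": "arm_command", "data": {
  "moves": [-0.1,-0.1,0,0,0,-0.1,0,0,0,0,0,0]
}}

```text
time: 17.95
ee_pos: [0.4991, -0.1858, 0.1868]
eef_rot: [0.786, -0.618, -0.002, 0.0]
ft_force: [-2.9, -0.5, 3.8]
width: 0.0077
grip_force: 55.0
```

```bash
python3 st.py
```

```text
t 17.95 along(mm) 47.9009501710474 lat 0.7861337993008509 z 0.18683789161524103 F u,v,z -2.9063664120451684 -0.1185207455805786 3.79097194211289 head -166.3592214004708 j [-0.2363  0.1609  0.5652  1.7778 -0.0925  1.2335 -2.5494] w 0.0076913752463370665 54.997471533715725 tq [0.0018 0.7799 0.0639]
```

Lateral force is gone. I'll continue in small steps.

Call:
{"op": "arm_command", "data": {
  "moves": [0.01,-0.1,0,0,0.01,-0.1,0,0,0,0,0,0]
}}

```text
time: 18.2
ee_pos: [0.501, -0.1855, 0.1866]
eef_rot: [0.786, -0.618, -0.003, 0.0]
ft_force: [-2.7, 0.4, 2.5]
width: 0.0077
grip_force: 55.0
```

Call:
{"op": "arm_command", "data": {
  "moves": [0.01,-0.1,0,0,0.01,-0.1,0,0,0,0,0,0]
}}

```text
time: 18.45
ee_pos: [0.503, -0.1851, 0.1866]
eef_rot: [0.786, -0.618, -0.003, 0.0]
ft_force: [-2.6, -0.3, 3.5]
width: 0.0074
grip_force: 55.0
```

```bash
python3 st.py
```

```text
t 18.45 along(mm) 51.861962869870915 lat 0.9824214100421788 z 0.1865953580504648 F u,v,z -2.5648001578398802 0.0714174521018216 3.51712264192294 head -166.35626141872984 j [-0.2357  0.1704  0.5642  1.7691 -0.0976  1.2348 -2.5487] w 0.007364377635029286 55.00090358778834 tq [ 0.095   0.7815 -0.0283]
```

Call:
{"op": "arm_command", "data": {
  "moves": [0.01,-0.1,0,0,0,0,0,0]
}}

```text
time: 18.62
ee_pos: [0.5042, -0.1849, 0.1865]
eef_rot: [0.786, -0.618, -0.002, 0.0]
ft_force: [0.5, 0.1, -1.3]
width: 0.0079
grip_force: 55.0
```

Call:
{"op": "arm_command", "data": {
  "moves": [0.01,-0.1,0,0,0,0,0,0]
}}

```text
time: 18.78
ee_pos: [0.5051, -0.1847, 0.1864]
eef_rot: [0.786, -0.618, -0.003, 0.0]
ft_force: [0.4, 0.5, -1.2]
width: 0.0075
grip_force: 55.0
```

Call:
{"op": "arm_command", "data": {
  "moves": [0.01,-0.1,0,0,0,0,0,0]
}}

```text
time: 18.95
ee_pos: [0.5059, -0.1847, 0.1865]
eef_rot: [0.786, -0.618, -0.003, 0.0]
ft_force: [-0.5, -0.9, -1.4]
width: 0.0075
grip_force: 55.0
```

Call:
{"op": "arm_command", "data": {
  "moves": [0,0,0.15,0,0,0,0.15,0,0,0,0.1,0,0,0,0,0,0,0,0,0]
}}

```text
time: 19.37
ee_pos: [0.5057, -0.1848, 0.1825]
eef_rot: [0.786, -0.618, -0.003, 0.0]
ft_force: [0.7, -0.6, -1.8]
width: 0.0076
grip_force: 55.0
```

Call:
{"op": "arm_command", "data": {
  "moves": [0,0,0.1,0,0,0,0,0,0,0,0,0]
}}

```text
time: 19.62
ee_pos: [0.5057, -0.1848, 0.1816]
eef_rot: [0.786, -0.618, -0.003, 0.0]
ft_force: [-0.2, 0.8, -2.0]
width: 0.0075
grip_force: 55.0
```

```bash
python3 st.py
```

```text
t 19.6167 along(mm) 54.59670914821536 lat 1.0055241629000495 z 0.18158589725696553 F u,v,z -0.06364893609167739 0.799282649084874 -1.9566456763630082 head -166.36785430394352 j [-0.2341  0.1812  0.5633  1.7693 -0.1039  1.2257 -2.5462] w 0.007545561339438361 54.97217992320657 tq [0.0565 0.1251 0.0344]
```

Call:
{"op": "arm_command", "data": {
  "moves": [0,0,0.05,0,0,0,0,0,0,0,0,0]
}}

```text
time: 19.87
ee_pos: [0.5057, -0.1848, 0.1811]
eef_rot: [0.786, -0.618, -0.003, 0.0]
ft_force: [-1.4, 0.5, -1.9]
width: 0.0073
grip_force: 55.0
```

Call:
{"op": "arm_command", "data": {
  "moves": [0,0,0.05,0,0,0,0,0,0,0,0,0]
}}

```text
time: 20.12
ee_pos: [0.5058, -0.1848, 0.1807]
eef_rot: [0.786, -0.618, -0.003, 0.0]
ft_force: [-0.3, 0.8, 0.5]
width: 0.0075
grip_force: 55.0
```

Call:
{"op": "arm_command", "data": {
  "moves": [0,0,0.05,0,0,0,0,0,0,0,0,0]
}}

```text
time: 20.37
ee_pos: [0.5059, -0.1849, 0.1805]
eef_rot: [0.786, -0.618, -0.003, 0.0]
ft_force: [-0.9, 2.1, 5.5]
width: 0.0076
grip_force: 55.0
```

Call:
{"op": "arm_command", "data": {
  "moves": [-0.05,0,-0.04,0,0,0,0,0,0,0,0,0]
}}

```text
time: 20.62
ee_pos: [0.5058, -0.1845, 0.1806]
eef_rot: [0.786, -0.618, -0.002, 0.0]
ft_force: [0.4, -0.3, 3.0]
width: 0.0076
grip_force: 55.0
```

Call:
{"op": "arm_command", "data": {
  "moves": [0,0,0,0,0,0,0,0,0,0,0,0],
  "squeeze": 10
}}

```text
time: 20.87
ee_pos: [0.5058, -0.1844, 0.1806]
eef_rot: [0.786, -0.618, -0.003, 0.0]
ft_force: [0.1, -1.3, 2.3]
width: 0.0079
grip_force: 10.0
```

Call:
{"op": "arm_command", "data": {
  "moves": [0,0,0,0,0,0,0,0,0,0,0,0],
  "squeeze": 3
}}

```text
time: 21.12
ee_pos: [0.5057, -0.1842, 0.1805]
eef_rot: [0.786, -0.618, -0.003, 0.0]
ft_force: [0.7, -0.3, 3.5]
width: 0.0082
grip_force: 3.0
```

```bash
python3 st.py
```

```text
t 21.1167 along(mm) 54.610142837434516 lat 1.5680854976224514 z 0.18054784272181182 F u,v,z 0.6557275697416252 -0.3689730664512011 3.4938521927733728 head -166.3637946090151 j [-0.2352  0.1815  0.5635  1.7713 -0.1044  1.2234 -2.5467] w 0.008160653508959411 3.0001002235076157 tq [-0.1143 -0.0082 -0.019 ]
```

Call:
{"op": "arm_command", "data": {
  "moves": [0,0,0,0,0,0,0,0,0,0,0,0,0,0,0,0,0,0,0,0,0,0,0,0],
  "fingers": 16
}}

```text
time: 21.62
ee_pos: [0.5055, -0.1842, 0.1804]
eef_rot: [0.786, -0.618, -0.003, 0.0]
ft_force: [-0.2, 1.1, 0.2]
width: 0.014
grip_force: 0.0
```

Call:
{"op": "arm_command", "data": {
  "moves": [0,0,0,0,0,0,0,0,0,0,0,0,0,0,0,0,0,0,0,0,0,0,0,0],
  "fingers": 50
}}

```text
time: 22.12
ee_pos: [0.5056, -0.1843, 0.1805]
eef_rot: [0.786, -0.618, -0.003, 0.0]
ft_force: [-0.1, -0.3, 0.0]
width: 0.0411
grip_force: 0.0
```

Call:
{"op": "arm_command", "data": {
  "moves": [0,0,-0.5,0,0,0,-1,0,0,0,-1,0,0,0,-1,0,0,0,-1.5,0,0,0,-2,0,0,0,-2,0,0,0,-1,0,0,0,0,0]
}}

```text
time: 22.87
ee_pos: [0.5072, -0.185, 0.2833]
eef_rot: [0.786, -0.618, -0.001, -0.001]
ft_force: [0.3, -0.3, -0.1]
width: 0.0434
grip_force: 0.0
```

Run:
```python
exec(open("st.py").read())
C={}
for n in("side","top","wrist"):
    C[n]=(r.camera_info(n),cv2.cvtColor(r.camera(n),cv2.COLOR_RGB2BGR));cv2.imwrite(f"pics/{n}9.png",C[n][1])
t=np.array([.5057,-.1842])
for n in("side","top","wrist"):
    i,im=C[n]; q=proj(i,(*t,.208)); x,y=q.astype(int); w=14 if n!="wrist" else 35
    x0,y0=max(x-w,0),max(y-w,0)
    m=cv2.inRange(cv2.cvtColor(im,cv2.COLOR_BGR2HSV)[y0:y+w,x0:x+w],(0,0,200),(180,40,255))
    k,l,st,ce=cv2.connectedComponentsWithStats(m);print(n,q,[(st[j,:4]+[x0,y0,0,0],st[j,4],(ce[j]+[x0,y0]).round(1)) for j in range(1,k) if st[j,4]>6])
```

```text
t 22.8667 along(mm) 55.9896583543203 lat 0.6066908123932201 z 0.28334328620865756 F u,v,z 0.2680081249880411 -0.3701954676787486 -0.06163727738517029 head -166.36534996206305 j [-0.2772  0.1155  0.5993  1.6192 -0.068   1.4283 -2.5748] w 0.04343772030364707 0.0 tq [ 0.0809  0.1229 -0.0095]
side [191.7679 188.8759] []
top [344.2968 220.5358] []
wrist [275.5438 221.2414] [(array([271, 186,  10,   1]), np.int32(10), array([275.5, 186. ])), (array([240, 193,   7,   7]), np.int32(40), array([242.9, 195.8])), (array([252, 193,  11,   8]), np.int32(60), array([257.4, 196.4])), (array([283, 197,  22,   5]), np.int32(64), array([291.3, 199. ])), (array([271, 198,  11,  36]), np.int32(368), array([275.7, 215.2])), (array([287, 202,  23,   5]), np.int32(112), array([298.3, 204. ]))]
```

```bash
python3 -c "
from bench import r
print(r.close_job())"
```

```text
the job is handed in; nothing more can be done
None
```

I hung the gauge on the hook with its graduated face outward and handed the job in at about 23 s: the push force dropped to nothing as the catch snapped up, the buffer was never felt, and the last wrist image shows the tab where it should be, but the verdict was not reported back.

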